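# Turn the soap slab over against the steel back

## Robot

A 7-joint arm with a two-finger parallel gripper is mounted at the origin on the work surface. World frame = base frame: x ahead of the robot, y to its left, z up, the work surface at z = 0. Lengths are in m, angles in degrees, forces in N, time in s.
With the tool pointing down it reaches from about 0.425 to 0.875 m from the base axis. Payload 4.7 kg.
Tool frame: the origin (TCP) lies on the front face of the gripper's body, between the roots of the fingers; the fingertips stand 70 mm ahead of it and the grasp point (between the pads) lies 51 mm ahead of it; z points along the fingers, y is the line along which they close (so a half turn about z gives the same grasp; the last joint's range is limited). The gripper opens to 87 mm and grips with 3 to 60 N. Pads are 19 mm wide; open, the fingers measure 117 mm over their backs; the gripper's body (75 mm by 190 mm) begins 51 mm behind the grasp point.
Start: joints at [-74.192, 18.392, -4.016, 83.108, 1.295, 78.541, -3.26], TCP at [0.168, 0.628, 0.292] pointing down, gripper open.
Joint ranges: [-163.93, 163.93], [-17.29, 119.83], [-79.2, 71.16], [3.27, 140.29], [-89.18, 269.18], [5.43, 117.66], [-154.24, 154.24]. Speed limits (degrees/s): [147.25, 147.25, 180, 180, 180, 180, 180].

## Interface

Orientations are given as [roll, pitch, yaw] about the fixed x, y, z axes, in that order (R = Rz(yaw) Ry(pitch) Rx(roll)).
In Python, from rig import r gives the robot as it stands.
- The arm moves only by the tool servo_tool, never from a script. Its arguments are lists of equal length, an entry for each row: "linear": the shift along the tool's x, y, z in m, a list of three; "dr": the turn, a rotation vector about the tool's x, y, z in degrees, a list of three. In form: {"linear": [[tx, ty, tz], ...], "dr": [[ax, ay, az], ...]}. A call has 1 to 12 rows; each row is the pose to reach, as a shift and turn from the pose commanded when the call began, along the tool's axes at that moment; what a row does not reach only later rows make up. A row lasts 1/10 s, in which the tool goes at most 50 mm and 8.59 degrees, less where a joint would pass 70% of its speed; a pose out of reach is approached as far as the arm can. A call with a gripper value outside its range is refused whole. "fingers" is the opening, from -1 (shut) to 1 (fully open), so that 0 is half open, set as the call begins (left out, the last holds). The fingers move at their own pace and stop on an object; the grip force is fixed at half the most. Time passes only in rows, so rows that repeat a pose let the fingers close. It gives the time, the measured TCP pose, the force, the opening and the grip force at its end, in the units of the state.
- r.get_state(): the state, without advancing time (a new reading comes with each control period).
- r.get_image(name): name is "scene" or "top" or "wrist"; returns (picture, depth): 420x560x3 uint8, red, green, blue; 420x560 float32, m along the optical axis (not along the pixel's ray), 0 where there is no reading.
- r.camera_model(name): a dict with "K" (3x3 intrinsics, pixels), "k1" (the pictures are not rectified: a ray, as slopes to the right and down, at radius r is drawn at 1 + k1 r^2 times it, then the intrinsics apply), "R" (3x3) and "t" (3): a world point X has camera coordinates R X + t. Camera axes: x right, y down, z forward; pixel columns grow to the right and rows downward; lengths in m; the calibration is good to about 2 mm. A picture is of the moment at which its call begins: read the wrist's pose just before it. camera_model takes no time and is no camera call; for the wrist camera it gives the pose at the moment of the call.
- r.hand_in(): hands the job in; it is judged then, once.
The state is a dict: "clock": time; "joint_positions": joint angles; "joint_vel": joint speeds; "joint_efforts": joint torques, N m; "tool_pos": TCP position; "eef_rot": TCP orientation; "force": force on the tool from outside, world axes, zero at the start; "ft_torque": the same for the moment, N m; "gripper_width": opening from 0.0 (shut) to 1.0 (fully open); "grasp_force": force on a finger pad.
Only numpy, scipy, OpenCV 4.12 (cv2) and the standard library are available. Lean on these libraries where they do the work, as an engineer would, in place of code of your own. Each camera call takes 0.05 s, during which the arm holds its last target. There are 200 camera calls.

## Task

The slab of soap on the wooden board has dried on its cream side; turn it over so that the amber side is up. Push it up against the steel back until it stands on edge there, then bring it over and lay it down gently without letting it slap onto the board. Leave it flat and square on the wood, snug against the foot of the steel back, and leave the other things on the bench where they are.

Things in the scene. Friction and masses are not known exactly. Their poses are not given: they have to be found in the camera images.
- board: Soap board, fixed: wood 310 x 300 x 20 mm with a coved stainless back at its far end. Origin: centre of the wood's underside, on the bench; x points to the back, y along it, z up. The wood's top (20 mm above the bench) is flat from its front edge (x = -155 mm) to the foot of the back (x = 80). No side walls. Soap slides on the steel (friction about 0.3), grips on the wood (0.6).
- back_foot (a point): Middle of the straight line where the steel back rises from the wood: board frame (80, 0, 20) mm; axes as the board's. From here the back, as wide as the board, rises in three flat folds: at 40 degrees from level to 18 mm above the wood, at 59 degrees to 50 mm, at 73 degrees to 85 mm.
- back_rim (a point): Middle of the top of the back's rolled rim (6 mm thick): board frame (131, 0, 108) mm; axes as the board's. Wooden brackets behind the steel reach 70 mm above the wood.
- slab: Loose slab of hard soap, 140 (x) x 115 (y) x 18 (z) mm, 0.3 kg, upper half cream, lower amber. Origin: its very centre; z out of the cream face (up at first). Starts flat on the wood, short of the back. Pushed low at its near 115 mm edge it rides up the steel and ends leaning on the rim, by itself, about 59 degrees from level when its lower edge is at the foot, 40 mm of it clear of the rim.
- brass_pot: Round brass pot, 148 mm across the rim, 70 mm high, standing beside the board. Origin: centre of its underside.
- jug: Frosted plastic measuring jug, 92 mm across, 110 mm high, with a handle to its +y side, standing beside the board. Origin: centre of its underside.
- soap_bar: Amber soap bar, 80 x 55 x 26 mm, lying beside the board. Origin: centre of its underside.
- tin: Round metal tin with a lid, 93 mm across, 52 mm high, standing beside the board. Origin: centre of its underside.
Things that resemble listed ones, but are neither listed nor needed, are in the scene too. Several things have the shape of the slab; the one meant has the colours described above.

How it is judged:
By the outcome, as a careful person would: the job done as asked, in the order asked, and still so for the second after the job is handed in, with the robot touching nothing.
It also fails if it takes over 64 s, if anything falls off the work surface, if the arm or the gripper's body presses on something with over 40 N, if the wrist force passes 120 N, or if a joint passes its speed limit or range.

## Working session

There is one attempt and no reset: what is moved stays moved. The work goes in short steps, Python scripts to look and compute and a tool call to move; the robot and the scene stay as the last step left them, time stands still between calls to the robot, and variables do not carry over. Pictures are saved under pics/ and viewed, at most 10 in all, crops included, and the job is handed in when it is done.

Besides the shell and the picture viewer there is one more tool, called by a JSON object that holds its "method" and its "body". servo_tool: Moves the arm, as the interface text tells. Its arguments: {"type":"object","properties":{"linear":{"type":"array","items":{"type":"array","items":{"type":"number"}}},"dr":{"type":"array","items":{"type":"array","items":{"type":"number"}}},"fingers":{"type":"number"}},"required":["linear","dr"]}

```bash
mkdir -p pics; cat > h.py <<'E'
import numpy as np,cv2
from rig import r
from scipy.spatial.transform import Rotation as Ro
def pts(n):
    im,d=r.get_image(n);m=r.camera_model(n);K=np.array(m["K"]);h,w=d.shape
    v,u=np.mgrid[:h,:w].astype(np.float64)
    x=(u-K[0,2])/K[0,0];y=(v-K[1,2])/K[1,1];a,b=x.copy(),y.copy()
    for _ in range(8):
        s=1+m["k1"]*(a*a+b*b);a,b=x/s,y/s
    P=np.stack([a*d,b*d,d],-1)
    X=(P-np.array(m["t"]))@np.array(m["R"])
    X[d==0]=np.nan
    return im,d,X
def save(n,im): cv2.imwrite("pics/"+n+".png",im[...,::-1])
E
python3 - <<'E'
from h import *
for n in ("scene","top"):
    im,d,X=pts(n); save(n,im); np.savez(n,im=im,X=X)
    print(n,r.camera_model(n)["t"])
s=r.get_state();print(s)
a=cv2.imread("pics/scene.png");b=cv2.imread("pics/top.png")
E
```

```text
scene [ 0.4473038  -0.17499412  1.43139885]
top [-0.01324398  0.50111676  1.23887757]
{'clock': 0.1, 'joint_positions': array([-74.19172649,  18.4356321 ,  -4.01437572,  83.16927482,
         1.29737079,  78.53989492,  -3.25819933]), 'joint_vel': array([-0.03588807, -0.24459817, -0.07241038, -0.03697276,  0.03065047,
       -0.00226685,  0.00126871]), 'joint_efforts': array([ 5.86337762e-06, -4.92570090e+01, -4.05628989e-01, -3.13401604e+01,
       -6.40608394e-02,  3.96187697e-02,  8.15080193e-05]), 'tool_pos': array([0.16820361, 0.62746735, 0.2912494 ]), 'eef_rot': array([-1.79900557e+02,  8.14780000e-03,  1.65002535e+02]), 'force': array([-0.3958023 , -0.56777373, -0.37660731]), 'ft_torque': array([-0.02904874,  0.03220259, -0.00307115]), 'grasp_force': 0.0, 'gripper_width': 0.998877432237512}
```

View pics/scene.png

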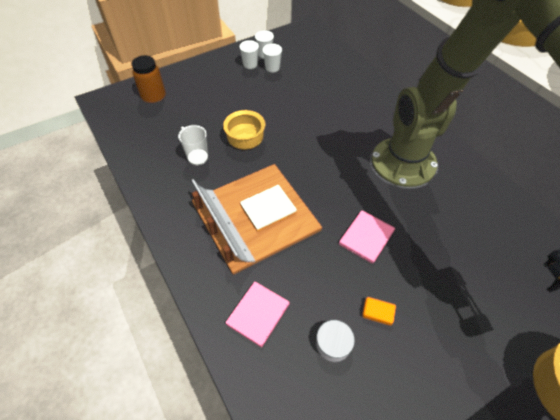

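View pics/top.png

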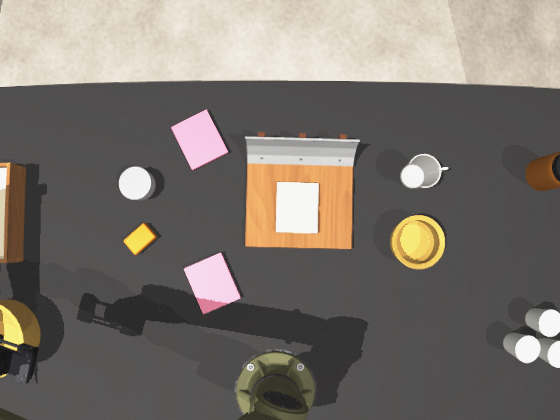

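The slab candidates in the top view are a cream one on the wood at (297,208) and pink ones on the bench at (200,140) and (212,283). Only the first is cream and on the board. I'll confirm it in an enlarged crop and measure it.

```bash
python3 - <<'E'
from h import *
z=np.load("top.npz");im,X=z["im"],z["X"]
c=im[110:265,225:375];save("crop",cv2.resize(c,None,fx=3.8,fy=3.8,interpolation=cv2.INTER_CUBIC))
hsv=cv2.cvtColor(im,cv2.COLOR_RGB2HSV)
reg=np.zeros(im.shape[:2],bool);reg[165:255,240:360]=1
Z=X[...,2]
def rect(m,n):
    m=cv2.morphologyEx(m.astype(np.uint8),cv2.MORPH_OPEN,np.ones((3,3)))>0
    P=X[m];P=P[~np.isnan(P[:,0])]
    print(n,len(P),"zmed",np.median(P[:,2]),cv2.minAreaRect((P[:,:2]*1000).astype(np.float32)))
rect(reg&(hsv[...,1]<50)&(hsv[...,2]>180)&(Z>.03),"slab")
rect(reg&(hsv[...,1]>80),"wood")
reg2=np.zeros_like(reg);reg2[130:170,235:370]=1
m=reg2&(Z>.115);rect(m,"rim")
for n,(u,v) in dict(pot=(418,242),jug=(425,170),bar=(140,239),tin=(136,183)).items(): print(n,X[v,u].round(3))
for v in range(132,172,3): print(v,X[v,300].round(3))
E
```

```text
slab 2049 zmed 0.03810830784118041 ((518.596435546875, -59.283897399902344), (114.28688049316406, 139.2879638671875), 89.61670684814453)
wood 6721 zmed 0.020117420330374804 ((522.1027221679688, -68.38609313964844), (305.598876953125, 235.55630493164062), 89.41413879394531)
rim 0 zmed nan ((0.0, 0.0), (0.0, 0.0), 0.0)
pot [ 0.42  -0.411  0.004]
jug [ 0.626 -0.428  0.026]
bar [0.429 0.381 0.023]
tin [0.584 0.387 0.052]
132 [ 0.739 -0.072  0.001]
135 [ 0.709 -0.067  0.088]
138 [ 0.696 -0.066  0.108]
141 [ 0.69  -0.066  0.101]
144 [ 0.686 -0.067  0.08 ]
147 [ 0.681 -0.068  0.066]
150 [ 0.674 -0.068  0.057]
153 [ 0.668 -0.069  0.045]
156 [ 0.661 -0.069  0.038]
159 [ 0.654 -0.07   0.032]
162 [ 0.647 -0.07   0.024]
165 [ 0.639 -0.07   0.022]
168 [ 0.63  -0.07   0.019]
171 [ 0.622 -0.07   0.019]
  return _methods._mean(a, axis=axis, dtype=dtype,
  ret = ret.dtype.type(ret / rcount)
```

View pics/crop.png

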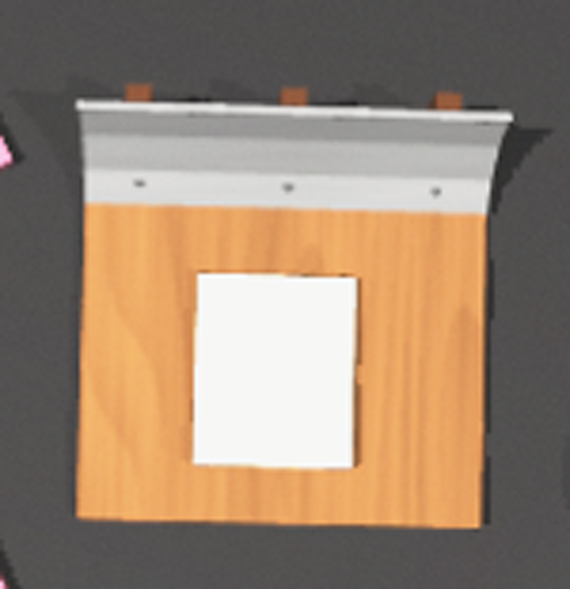

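The crop shows the white/cream slab with amber slivers at its edges, lying on the wood, so it is the one meant. The board has a yaw of about -0.6°, its foot line is at x≈0.640, and the slab spans x 0.449–0.588 with its centre at y≈-0.059.

```bash
cat >> h.py <<'E'
def Rt(tilt,spin=0,yaw=-0.6):
    # spin 0: tool y along board y; spin 90: tool y along -x... ; tilt>0: tool z leans toward +x
    b=Ro.from_euler('z',yaw,degrees=True)*Ro.from_euler('y',-tilt,degrees=True)*Ro.from_euler('zyx',[180,0,180],degrees=True)
    return b*Ro.from_euler('z',spin,degrees=True)
def go(p,T,tip=0.0):
    "print tool-frame shift/turn bringing point `tip` ahead of TCP to p with orientation T"
    s=r.get_state();R0=Ro.from_euler('xyz',s["eef_rot"],degrees=True)
    t=np.array(p)-T.as_matrix()[:,2]*tip
    print("tcp",s["tool_pos"].round(4),s["eef_rot"].round(1),"F",s["force"].round(1),"clk",round(s["clock"],2),"q",s["joint_positions"].round(1))
    print("lin",R0.inv().apply(t-s["tool_pos"]).round(4),"dr",(R0.inv()*T).as_rotvec(degrees=True).round(2),"target tcp",t.round(4))
E
python3 - <<'E'
from h import *
print(Rt(0).as_matrix().round(2),Rt(20).as_matrix()[:,2].round(2))
go((.45,.30,.29),Rt(0)); go((.432,-.06,.2),Rt(0)); go((.432,-.06,.1),Rt(0))
E
```

```text
[[-1.    0.01 -0.  ]
 [ 0.01  1.   -0.  ]
 [ 0.   -0.   -1.  ]] [ 0.34 -0.   -0.94]
tcp [0.1682 0.6275 0.2912] [-179.9    0.   165. ] F [-0.4 -0.6 -0.4] clk 0.1 q [-74.2  18.4  -4.   83.2   1.3  78.5  -3.3]
lin [-0.3569 -0.2434  0.0017] dr [ -0.1  -0.  -14.4] target tcp [0.45 0.3  0.29]
tcp [0.1682 0.6275 0.2912] [-179.9    0.   165. ] F [-0.4 -0.6 -0.4] clk 0.1 q [-74.2  18.4  -4.   83.2   1.3  78.5  -3.3]
lin [-0.4327 -0.5956  0.0923] dr [ -0.1  -0.  -14.4] target tcp [ 0.432 -0.06   0.2  ]
tcp [0.1682 0.6275 0.2912] [-179.9    0.   165. ] F [-0.4 -0.6 -0.4] clk 0.1 q [-74.2  18.4  -4.   83.2   1.3  78.5  -3.3]
lin [-0.4327 -0.5955  0.1923] dr [ -0.1  -0.  -14.4] target tcp [ 0.432 -0.06   0.1  ]
```

{"method": "servo_tool", "body": {"linear": [[-0.357,-0.243,0],[-0.357,-0.243,0],[-0.357,-0.243,0],[-0.357,-0.243,0],[-0.357,-0.243,0],[-0.357,-0.243,0],[-0.357,-0.243,0],[-0.357,-0.243,0],[-0.357,-0.243,0],[-0.433,-0.595,0.06],[-0.433,-0.595,0.06],[-0.433,-0.595,0.06]], "dr": [[0,0,-14.4],[0,0,-14.4],[0,0,-14.4],[0,0,-14.4],[0,0,-14.4],[0,0,-14.4],[0,0,-14.4],[0,0,-14.4],[0,0,-14.4],[0,0,-14.4],[0,0,-14.4],[0,0,-14.4]], "fingers": 0.3}}

```text
clock: 1.3
tool_pos: [0.4425, 0.1509, 0.2668]
eef_rot: [-180.0, -0.0, 179.4]
force: [0.7, -0.6, 1.0]
gripper_width: 0.65
grasp_force: 0.0
```

```bash
python3 - <<'E'
from h import *
go((.432,-.06,.2),Rt(0)); go((.428,-.06,.1),Rt(0))
E
```

```text
tcp [0.4425 0.1509 0.2668] [-180.    -0.   179.4] F [ 0.7 -0.6  1. ] clk 1.3 q [-39.3  -3.6  16.6 110.5   1.1  73.   66.4]
lin [ 0.0083 -0.211   0.0669] dr [-0.02 -0.03  0.  ] target tcp [ 0.432 -0.06   0.2  ]
tcp [0.4425 0.1509 0.2668] [-180.    -0.   179.4] F [ 0.7 -0.6  1. ] clk 1.3 q [-39.3  -3.6  16.6 110.5   1.1  73.   66.4]
lin [ 0.0123 -0.211   0.1669] dr [-0.02 -0.03  0.  ] target tcp [ 0.428 -0.06   0.1  ]
```

{"method": "servo_tool", "body": {"linear": [[0.012,-0.211,0.05],[0.012,-0.211,0.05],[0.012,-0.211,0.05],[0.012,-0.211,0.05],[0.012,-0.211,0.08],[0.014,-0.211,0.12],[0.014,-0.211,0.15],[0.014,-0.211,0.172],[0.014,-0.211,0.172],[0.014,-0.211,0.172]], "dr": [[0,0,0],[0,0,0],[0,0,0],[0,0,0],[0,0,0],[0,0,0],[0,0,0],[0,0,0],[0,0,0],[0,0,0]]}}

```text
clock: 2.3
tool_pos: [0.4267, -0.058, 0.0958]
eef_rot: [-180.0, -0.0, 179.4]
force: [0.9, 0.4, 1.2]
gripper_width: 0.649
grasp_force: 0.0
```

```bash
python3 - <<'E'
from h import *
im,d,X=pts("wrist");save("w1",im)
go((.50,-.06,.026),Rt(0),.07); go((.55,-.06,.026),Rt(12),.07);go((.62,-.06,.026),Rt(28),.07)
E
```

```text
tcp [ 0.4274 -0.0579  0.0965] [1.800e+02 1.000e-01 1.794e+02] F [-0.2  0.5  0.5] clk 2.35 q [-27.6   3.2  32.8 126.1  -2.3  51.1  95.9]
lin [-0.0726 -0.0013  0.0006] dr [0.   0.07 0.01] target tcp [ 0.5   -0.06   0.096]
tcp [ 0.4274 -0.0579  0.0965] [1.800e+02 1.000e-01 1.794e+02] F [-0.2  0.5  0.5] clk 2.35 q [-27.6   3.2  32.8 126.1  -2.3  51.1  95.9]
lin [-0.108  -0.0008  0.0022] dr [ 0.000e+00 -1.193e+01  1.000e-02] target tcp [ 0.5354 -0.0598  0.0945]
tcp [ 0.4274 -0.0579  0.0965] [1.800e+02 1.000e-01 1.794e+02] F [-0.2  0.5  0.5] clk 2.35 q [-27.6   3.2  32.8 126.1  -2.3  51.1  95.9]
lin [-1.597e-01 -1.000e-04  8.900e-03] dr [ 0.000e+00 -2.793e+01  1.000e-02] target tcp [ 0.5871 -0.0597  0.0878]
```

View pics/w1.png

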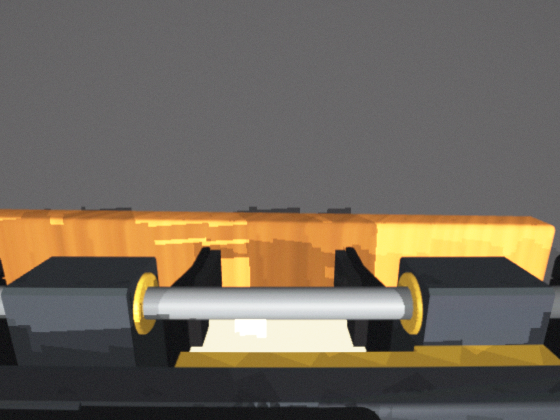

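The wrist view shows the cream slab's near edge around row 320–350, just ahead of both fingers (columns 205 and 350). I'll start the push.

{"method": "servo_tool", "body": {"linear": [[-0.006,0,0.001],[-0.012,0,0.001],[-0.018,0,0.001],[-0.024,0,0.002],[-0.03,0,0.002],[-0.036,0,0.002],[-0.042,0,0.002],[-0.048,0,0.002],[-0.054,0,0.002],[-0.06,0,0.002],[-0.066,0,0.002],[-0.072,0,0.002]], "dr": [[0,0,0],[0,0,0],[0,0,0],[0,0,0],[0,0,0],[0,0,0],[0,0,0],[0,0,0],[0,0,0],[0,0,0],[0,0,0],[0,0,0]]}}

```text
clock: 3.55
tool_pos: [0.4983, -0.0587, 0.0933]
eef_rot: [180.0, -0.1, 179.4]
force: [-4.1, 0.3, 1.3]
gripper_width: 0.653
grasp_force: 2.0
```

```bash
python3 - <<'E'
from h import *
for x,t in ((.52,6),(.54,12),(.56,18),(.58,24)): go((x,-.06,.025),Rt(t),.07)
E
```

```text
tcp [ 0.4983 -0.0587  0.0933] [ 1.800e+02 -1.000e-01  1.794e+02] F [-4.1  0.3  1.3] clk 3.55 q [-25.7  13.1  32.3 116.9  -8.8  52.4 100.7]
lin [-0.0144 -0.0011 -0.0014] dr [ 0.01 -6.13 -0.02] target tcp [ 0.5127 -0.0599  0.0946]
tcp [ 0.4983 -0.0587  0.0933] [ 1.800e+02 -1.000e-01  1.794e+02] F [-4.1  0.3  1.3] clk 3.55 q [-25.7  13.1  32.3 116.9  -8.8  52.4 100.7]
lin [-0.0271 -0.0009 -0.0002] dr [ 1.000e-02 -1.213e+01 -2.000e-02] target tcp [ 0.5254 -0.0598  0.0935]
tcp [ 0.4983 -0.0587  0.0933] [ 1.800e+02 -1.000e-01  1.794e+02] F [-4.1  0.3  1.3] clk 3.55 q [-25.7  13.1  32.3 116.9  -8.8  52.4 100.7]
lin [-0.0401 -0.0007  0.0016] dr [ 1.000e-02 -1.813e+01 -2.000e-02] target tcp [ 0.5384 -0.0598  0.0916]
tcp [ 0.4983 -0.0587  0.0933] [ 1.800e+02 -1.000e-01  1.794e+02] F [-4.1  0.3  1.3] clk 3.55 q [-25.7  13.1  32.3 116.9  -8.8  52.4 100.7]
lin [-0.0532 -0.0005  0.0042] dr [ 1.000e-02 -2.413e+01 -2.000e-02] target tcp [ 0.5515 -0.0597  0.0889]
```

{"method": "servo_tool", "body": {"linear": [[-0.005,0,0],[-0.01,0,-0.001],[-0.0144,0,-0.001],[-0.019,0,-0.001],[-0.023,0,-0.001],[-0.027,0,0],[-0.0313,0,0],[-0.0357,0,0.001],[-0.04,0,0.001],[-0.0444,0,0.002],[-0.0488,0,0.003],[-0.0532,0,0.003]], "dr": [[0,-2,0],[0,-4,0],[0,-6,0],[0,-8,0],[0,-10,0],[0,-12,0],[0,-14,0],[0,-16,0],[0,-18,0],[0,-20,0],[0,-22,0],[0,-24,0]]}}

```text
clock: 4.75
tool_pos: [0.5519, -0.0592, 0.0901]
eef_rot: [-180.0, 24.0, 179.4]
force: [-2.0, -0.2, -1.8]
gripper_width: 0.647
grasp_force: 1.2
```

```bash
python3 - <<'E'
from h import *
for x,t in ((.60,27),(.62,30),(.64,30)): go((x,-.06,.026),Rt(t),.07)
E
```

```text
tcp [ 0.5519 -0.0592  0.0901] [-180.    24.   179.4] F [-2.  -0.2 -1.8] clk 4.75 q [-25.1   7.4  30.7 126.9 -13.8  23.3 105.6]
lin [-0.0142 -0.0003  0.0082] dr [-0.01 -2.97  0.01] target tcp [ 0.5682 -0.0597  0.0884]
tcp [ 0.5519 -0.0592  0.0901] [-180.    24.   179.4] F [-2.  -0.2 -1.8] clk 4.75 q [-25.1   7.4  30.7 126.9 -13.8  23.3 105.6]
lin [-0.0289 -0.0001  0.0166] dr [-0.01 -5.97  0.01] target tcp [ 0.585  -0.0596  0.0866]
tcp [ 0.5519 -0.0592  0.0901] [-180.    24.   179.4] F [-2.  -0.2 -1.8] clk 4.75 q [-25.1   7.4  30.7 126.9 -13.8  23.3 105.6]
lin [-0.0471  0.0001  0.0248] dr [-0.01 -5.97  0.01] target tcp [ 0.605  -0.0596  0.0866]
```

{"method": "servo_tool", "body": {"linear": [[-0.0035,0,0.002],[-0.007,0,0.004],[-0.0105,0,0.006],[-0.014,0,0.008],[-0.0165,0,0.0095],[-0.019,0,0.011],[-0.0215,0,0.0125],[-0.024,0,0.014],[-0.024,0,0.014]], "dr": [[0,-0.8,0],[0,-1.5,0],[0,-2.3,0],[0,-3,0],[0,-3.7,0],[0,-4.5,0],[0,-5.2,0],[0,-6,0],[0,-6,0]]}}

```text
clock: 5.65
tool_pos: [0.58, -0.0595, 0.0877]
eef_rot: [-180.0, 30.1, 179.4]
force: [-1.1, 0.4, -0.9]
gripper_width: 0.649
grasp_force: 0.6
```

```bash
python3 - <<'E'
from h import *
im,d,X=pts("top");save("top2",im[100:270,220:380].repeat(3,0).repeat(3,1))
go((.62,-.06,.026),Rt(30),.07)
m=(X[...,2]>.125)&(X[...,0]>.6)&(X[...,0]<.85)&(abs(X[...,1]+.06)<.1)
P=X[m];print(len(P),P.min(0) if len(P) else 0,P.max(0) if len(P) else 0)
E
```

```text
tcp [ 0.58   -0.0595  0.0879] [180.   30.1 179.4] F [-1.6  0.6 -0.9] clk 5.7 q [-21.    9.3  26.7 127.2 -22.8  15.5 114. ]
lin [-0.0037 -0.      0.0036] dr [-0.01  0.07 -0.02] target tcp [ 0.585  -0.0596  0.0866]
568 [ 0.60003285 -0.13711235  0.12504119] [0.7129786  0.03383782 0.15440105]
```

View pics/top2.png

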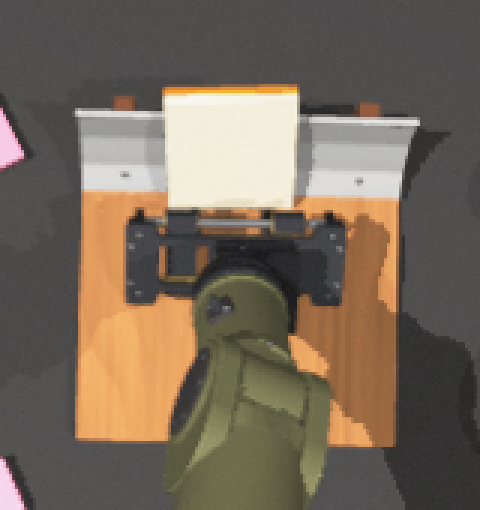

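The slab leans on the back, with its cream face forward (165–298, 95–208) and its amber edge on top at row 90. I'll fit its plane.

```bash
cat >> h.py <<'E'
def plane(X,lo,hi):
    m=np.all((X>lo)&(X<hi),-1);P=X[m];c=P.mean(0)
    for _ in range(4):
        n=np.linalg.svd(P-c,full_matrices=False)[2][2];k=abs((P-c)@n)<.003;P=P[k];c=P.mean(0)
    return P,c,n*np.sign(n[2])
E
python3 - <<'E'
from h import *
for cam in ("top","scene"):
    im,d,X=pts(cam)
    P,c,n=plane(X,np.array([.645,-.1,.05]),np.array([.715,-.02,.16]))
    print(cam,len(P),c.round(4),n.round(3),"tilt",np.degrees(np.arccos(n[2])).round(1),"max",P.max(0).round(3),"y",P.min(0).round(3))
    # cream line: x at z=.029
    print("x on cream plane at z=.029:",(c[0]+(-n[2]*(.0293-c[2]))/n[0]).round(4))
E
```

```text
top 688 [ 0.6728 -0.0595  0.1067] [-0.837  0.021  0.546] tilt 56.9 max [ 0.703 -0.02   0.151] y [ 0.645 -0.1    0.062]
x on cream plane at z=.029: 0.6223
scene 62 [ 0.6967 -0.0512  0.1446] [-0.834 -0.132  0.535] tilt 57.6 max [ 0.707 -0.021  0.152] y [ 0.679 -0.097  0.122]
x on cream plane at z=.029: 0.6227
```

{"method": "servo_tool", "body": {"linear": [[-0.0015,0,0.001],[-0.003,0,0.002],[-0.004,0,0.0025],[-0.004,0,0.0025],[0.001,0,-0.001],[0.01,0,-0.006],[0.025,0,-0.015],[0.025,0,-0.06],[0.025,0,-0.11],[0.025,0,-0.15],[0.025,0,-0.18],[0.025,0,-0.18]], "dr": [[0,0,0],[0,0,0],[0,0,0],[0,0,0],[0,0,0],[0,0,0],[0,0,0],[0,6,0],[0,12,0],[0,18,0],[0,24,0],[0,30,0]]}}

```text
clock: 7.0
tool_pos: [0.4694, -0.0587, 0.2378]
eef_rot: [179.7, 0.5, 179.4]
force: [0.4, 0.3, 0.1]
gripper_width: 0.652
grasp_force: 0.0
```

```bash
python3 - <<'E'
from h import *
s=r.get_state()
im,d,X=pts("top")
P,c,n=plane(X,np.array([.63,-.11,.035]),np.array([.715,-.01,.16]))
print(len(P),c.round(4),n.round(3),"tilt",np.degrees(np.arccos(n[2])).round(1),"x at z.0293",(c[0]-n[2]*(.0293-c[2])/n[0]).round(4),P.min(0).round(3),P.max(0).round(3))
hsv=cv2.cvtColor(im,cv2.COLOR_RGB2HSV)
m=(X[...,2]>.12)&(X[...,0]>.66)&(X[...,0]<.75)&(abs(X[...,1]+.06)<.09)&(hsv[...,2]>150);Q=X[m]
i=Q[:,2].argmax();print("high",Q[i],np.percentile(Q,[1,99],axis=0).round(3))
go((.72,-.06,.30),Rt(-31,-90)); go((.72,-.06,.30),Rt(-31,90))
E
```

```text
1103 [ 0.6653 -0.0584  0.095 ] [-0.84   0.019  0.542] tilt 57.1 x at z.0293 0.6229 [ 0.63  -0.11   0.036] [ 0.703 -0.01   0.152]
high [ 0.6988764  -0.02517215  0.15264745] [[ 0.679 -0.117  0.12 ]
 [ 0.71  -0.005  0.15 ]]
tcp [ 0.471  -0.0578  0.2349] [179.9   0.2 179.5] F [4.3 0.3 0.6] clk 7.05 q [-34.1  -2.5  37.5 112.8   1.5  69.   92.3]
lin [-0.2492 -0.     -0.0644] dr [-24.37  24.45 -87.45] target tcp [ 0.72 -0.06  0.3 ]
tcp [ 0.471  -0.0578  0.2349] [179.9   0.2 179.5] F [4.3 0.3 0.6] clk 7.05 q [-34.1  -2.5  37.5 112.8   1.5  69.   92.3]
lin [-0.2492 -0.     -0.0644] dr [24.46 24.39 87.7 ] target tcp [ 0.72 -0.06  0.3 ]
```

```bash
python3 - <<'E'
from h import *
T=Rt(-33,90,-1.0)
go((.60,-.06,.34),T);go((.7003,-.060,.1318),T,.141);go((.7003,-.060,.1318),T,.051)
E
```

```text
tcp [ 0.471  -0.0578  0.2349] [179.9   0.2 179.5] F [4.3 0.3 0.6] clk 7.05 q [-34.1  -2.5  37.5 112.8   1.5  69.   92.3]
lin [-0.1293 -0.001  -0.1047] dr [25.95 26.07 87.76] target tcp [ 0.6  -0.06  0.34]
tcp [ 0.471  -0.0578  0.2349] [179.9   0.2 179.5] F [4.3 0.3 0.6] clk 7.05 q [-34.1  -2.5  37.5 112.8   1.5  69.   92.3]
lin [-0.3061 -0.0009 -0.0143] dr [25.95 26.07 87.76] target tcp [ 0.7771 -0.0613  0.2501]
tcp [ 0.471  -0.0578  0.2349] [179.9   0.2 179.5] F [4.3 0.3 0.6] clk 7.05 q [-34.1  -2.5  37.5 112.8   1.5  69.   92.3]
lin [-0.2569 -0.0006  0.0611] dr [25.95 26.07 87.76] target tcp [ 0.7281 -0.0605  0.1746]
```

{"method": "servo_tool", "body": {"linear": [[0,0,-0.05],[-0.02,0,-0.1],[-0.06,0,-0.125],[-0.1,0,-0.13],[-0.13,0,-0.13],[-0.17,0,-0.13],[-0.21,0,-0.12],[-0.25,0,-0.11],[-0.28,0,-0.1],[-0.3,0,-0.08],[-0.306,0,-0.06],[-0.306,0,-0.06]], "dr": [[2,2,7],[4,4,14],[6.5,6.5,22],[9,9,30],[11,11,38],[13.5,13.5,46],[16,16,54],[18,18,62],[20.5,20.5,70],[23,23,78],[26,26,87.8],[26,26,87.8]], "fingers": -0.17}}

```text
clock: 8.25
tool_pos: [0.7595, -0.0579, 0.2825]
eef_rot: [-155.5, -1.3, 95.8]
force: [-0.2, 0.0, -14.5]
gripper_width: 0.414
grasp_force: 0.0
```

```bash
python3 - <<'E'
from h import *
T=Rt(-33,90,-1.0)
go((.7003,-.060,.1318),T,.141);go((.7003,-.060,.1318),T,.051)
E
```

```text
tcp [ 0.7595 -0.0579  0.2825] [-155.5   -1.3   95.8] F [ -0.2   0.  -14.5] clk 8.25 q [ -7.4  54.2  27.6  35.8 -16.8 117.1  15.8]
lin [-0.006   0.0291  0.0223] dr [8.37 2.15 6.56] target tcp [ 0.7771 -0.0613  0.2501]
tcp [ 0.7595 -0.0579  0.2825] [-155.5   -1.3   95.8] F [ -0.2   0.  -14.5] clk 8.25 q [ -7.4  54.2  27.6  35.8 -16.8 117.1  15.8]
lin [-0.0019  0.0162  0.1113] dr [8.37 2.15 6.56] target tcp [ 0.7281 -0.0605  0.1746]
```

{"method": "servo_tool", "body": {"linear": [[-0.003,0.01,0.015],[-0.004,0.02,0.03],[-0.004,0.026,0.04],[-0.004,0.025,0.052],[-0.004,0.025,0.052]], "dr": [[2,0.5,1.5],[4,1,3.5],[6,1.5,5],[8.4,2.1,6.5],[8.4,2.1,6.5]]}}

```text
clock: 8.75
tool_pos: [0.7439, -0.065, 0.2453]
eef_rot: [-150.5, 0.9, 89.1]
force: [0.2, -0.7, -0.3]
gripper_width: 0.413
grasp_force: 0.0
```

```bash
python3 - <<'E'
from h import *
T=Rt(-33,90,-1.0)
go((.7003,-.060,.1318),T,.111);go((.7003,-.060,.1318),T,.051)
E
```

```text
tcp [ 0.7439 -0.065   0.2453] [-150.5    0.9   89.1] F [ 0.2 -0.7 -0.3] clk 8.75 q [ -1.2  54.5  10.1  37.8  -5.1 117.4   4.6]
lin [0.0045 0.0246 0.0094] dr [ 3.51  0.79 -0.38] target tcp [ 0.7607 -0.0611  0.2249]
tcp [ 0.7439 -0.065   0.2453] [-150.5    0.9   89.1] F [ 0.2 -0.7 -0.3] clk 8.75 q [ -1.2  54.5  10.1  37.8  -5.1 117.4   4.6]
lin [0.0054 0.021  0.0693] dr [ 3.51  0.79 -0.38] target tcp [ 0.7281 -0.0605  0.1746]
```

{"method": "servo_tool", "body": {"linear": [[0.004,0.012,0.005],[0.005,0.022,0.01],[0.005,0.024,0.02],[0.005,0.023,0.032],[0.005,0.022,0.044],[0.005,0.0215,0.056],[0.005,0.021,0.069],[0.005,0.021,0.069]], "dr": [[1,0.5,0],[2,0.8,-0.4],[3.5,0.8,-0.4],[3.5,0.8,-0.4],[3.5,0.8,-0.4],[3.5,0.8,-0.4],[3.5,0.8,-0.4],[3.5,0.8,-0.4]]}}

```text
clock: 9.55
tool_pos: [0.7284, -0.0604, 0.1774]
eef_rot: [-147.1, -0.1, 89.1]
force: [-0.2, -0.3, -0.9]
gripper_width: 0.412
grasp_force: 0.0
```

```bash
python3 - <<'E'
from h import *
T=Rt(-33,90,-1.0)
go((.7003,-.060,.1318),T,.051)
for i,c in enumerate(("top","scene")):
    im,d,X=pts(c)
    cr=im[100:200,225:375] if c=="top" else im[150:270,160:320]
    a=cv2.resize(cr,(480,360),interpolation=cv2.INTER_CUBIC) if i else cv2.resize(cr,(480,320),interpolation=cv2.INTER_CUBIC)
    if i: save("g",cv2.resize(a,(400,300)))
    P,cc,n=plane(X,np.array([.63,-.11,.035]),np.array([.70,-.01,.13]))
    print(c,len(P),cc.round(4),n.round(3),"tilt",np.degrees(np.arccos(n[2])).round(1),"x at z.0293",(cc[0]-n[2]*(.0293-cc[2])/n[0]).round(4))
E
```

```text
tcp [ 0.7284 -0.0604  0.1774] [-1.471e+02 -1.000e-01  8.910e+01] F [-0.2 -0.3 -0.9] clk 9.55 q [ -1.1  55.8   8.6  44.1  -4.9 113.3   4.4]
lin [-0.0001  0.0012  0.0026] dr [ 0.12 -0.03  0.11] target tcp [ 0.7281 -0.0605  0.1746]h.py:26: RuntimeWarning: Mean of empty slice.
  m=np.all((X>lo)&(X<hi),-1);P=X[m];c=P.mean(0)
  ret = um.true_divide(
Traceback (most recent call last):
  File "h.py", line 28, in plane
    n=np.linalg.svd(P-c,full_matrices=False)[2][2];k=abs((P-c)@n)<.003;P=P[k];c=P.mean(0)
      ~~~~~~~~~~~~~~~~~~~~~~~~~~~~~~~~~~~~~~~~~^^^
IndexError: index 2 is out of bounds for axis 0 with size 0
```

{"method": "servo_tool", "body": {"linear": [[0,0.001,0.002],[0,0.001,0.002],[0,0.001,0.002],[0,0.001,0.002],[0,0.001,0.002],[0,0.001,0.002]], "dr": [[0,0,0],[0,0,0],[0,0,0],[0,0,0],[0,0,0],[0,0,0]], "fingers": -0.7}}

```text
clock: 10.2
tool_pos: [0.7274, -0.0603, 0.1777]
eef_rot: [-146.9, -0.1, 89.0]
force: [-7.2, 0.3, 4.3]
gripper_width: 0.204
grasp_force: 29.9
```

```bash
python3 - <<'E'
from h import *
im,d,X=pts("scene");save("g",cv2.resize(im[150:270,160:320],(640,480),interpolation=cv2.INTER_CUBIC))
s=r.get_state();print(s["tool_pos"],s["eef_rot"],s["force"])
E
```

```text
[ 0.7273623  -0.06031319  0.17771007] [-1.46906594e+02 -8.38536414e-02  8.90430187e+01] [-7.67952655  1.10786435  4.62204835]
```

View pics/g.png

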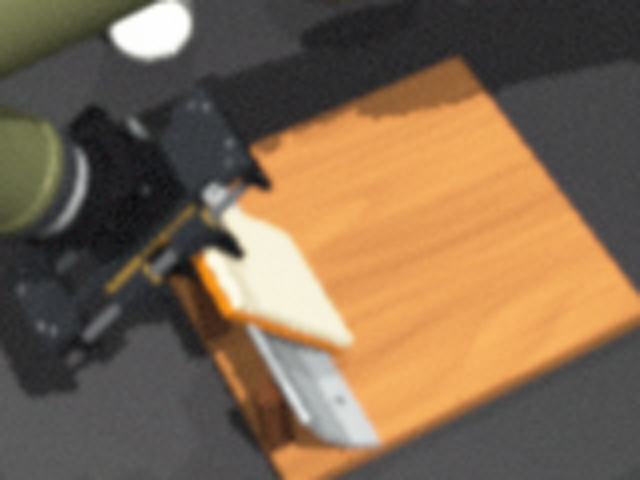

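Gripped: the opening is 17.8 mm, which matches the slab's thickness, and the fingers straddle its upper edge. Next I lift it, turn it over in the air, and check the reach at steep tilts.

```bash
python3 - <<'E'
from h import *
for p,t in (((.70,-.06,.26),-24),((.64,-.06,.32),-5),((.58,-.06,.32),20),((.5,-.06,.26),45)): go(p,Rt(t,90,-.6))
E
```

```text
tcp [ 0.7274 -0.0603  0.1777] [-1.469e+02 -1.000e-01  8.900e+01] F [-7.7  1.1  4.6] clk 10.25 q [ -1.1  55.8   8.6  44.1  -4.9 113.4   4.4]
lin [-0.     -0.0679 -0.054 ] dr [-9.09 -0.24 -0.27] target tcp [ 0.7  -0.06  0.26]
tcp [ 0.7274 -0.0603  0.1777] [-1.469e+02 -1.000e-01  8.900e+01] F [-7.7  1.1  4.6] clk 10.25 q [ -1.1  55.8   8.6  44.1  -4.9 113.4   4.4]
lin [-0.0009 -0.1509 -0.0715] dr [-28.09  -0.2   -0.31] target tcp [ 0.64 -0.06  0.32]
tcp [ 0.7274 -0.0603  0.1777] [-1.469e+02 -1.000e-01  8.900e+01] F [-7.7  1.1  4.6] clk 10.25 q [ -1.1  55.8   8.6  44.1  -4.9 113.4   4.4]
lin [-0.0019 -0.2011 -0.0388] dr [-53.09  -0.13  -0.36] target tcp [ 0.58 -0.06  0.32]
tcp [ 0.7274 -0.0603  0.1777] [-1.469e+02 -1.000e-01  8.900e+01] F [-7.7  1.1  4.6] clk 10.25 q [ -1.1  55.8   8.6  44.1  -4.9 113.4   4.4]
lin [-0.0034 -0.2354  0.0552] dr [-7.809e+01 -5.000e-02 -3.900e-01] target tcp [ 0.5  -0.06  0.26]
```

{"method": "servo_tool", "body": {"linear": [[0,-0.02,-0.018],[0,-0.044,-0.036],[0,-0.068,-0.054],[0,-0.095,-0.06],[0,-0.123,-0.066],[-0.001,-0.151,-0.071],[-0.001,-0.168,-0.06],[-0.002,-0.184,-0.05],[-0.002,-0.201,-0.039],[-0.002,-0.212,-0.008],[-0.003,-0.224,0.023],[-0.003,-0.235,0.055]], "dr": [[-1,0,0],[-5,0,0],[-9,0,0],[-15,0,0],[-22,0,0],[-28,0,0],[-36,0,0],[-44,0,0],[-52,0,0],[-60,0,0],[-68,0,0],[-76,0,0]]}}

```text
clock: 11.45
tool_pos: [0.5159, -0.0524, 0.2575]
eef_rot: [141.4, -1.0, 90.4]
force: [-0.3, 3.9, -3.9]
gripper_width: 0.202
grasp_force: 30.0
```

```bash
python3 - <<'E'
from h import *
go((.5,-.06,.22),Rt(55,90,-.6)); go((.494,-.06,.16),Rt(55,90,-.6))
E
```

```text
tcp [ 0.5159 -0.0524  0.2575] [141.4  -1.   90.4] F [-0.3  3.9 -3.9] clk 11.45 q [  6.2 -16.9  -0.7 130.6  -9.8  28.3  12.5]
lin [-0.0081 -0.0358  0.0192] dr [-16.4   -1.4   -0.05] target tcp [ 0.5  -0.06  0.22]
tcp [ 0.5159 -0.0524  0.2575] [141.4  -1.   90.4] F [-0.3  3.9 -3.9] clk 11.45 q [  6.2 -16.9  -0.7 130.6  -9.8  28.3  12.5]
lin [-0.0091 -0.0779  0.0623] dr [-16.4   -1.4   -0.05] target tcp [ 0.494 -0.06   0.16 ]
```

```bash
cat > k.py <<'E'
import numpy as np
from scipy.optimize import least_squares
from scipy.spatial.transform import Rotation as Ro
D=np.array([[.1682,.6275,.2912,-74.2,18.4,-4,83.2,1.3,78.5,-3.3],[.4425,.1509,.2668,-39.3,-3.6,16.6,110.5,1.1,73,66.4],[.4274,-.0579,.0965,-27.6,3.2,32.8,126.1,-2.3,51.1,95.9],[.4983,-.0587,.0933,-25.7,13.1,32.3,116.9,-8.8,52.4,100.7],[.5519,-.0592,.0901,-25.1,7.4,30.7,126.9,-13.8,23.3,105.6],[.58,-.0595,.0879,-21,9.3,26.7,127.2,-22.8,15.5,114],[.471,-.0578,.2349,-34.1,-2.5,37.5,112.8,1.5,69,92.3],[.7595,-.0579,.2825,-7.4,54.2,27.6,35.8,-16.8,117.1,15.8],[.7439,-.065,.2453,-1.2,54.5,10.1,37.8,-5.1,117.4,4.6],[.7284,-.0604,.1774,-1.1,55.8,8.6,44.1,-4.9,113.3,4.4],[.5159,-.0524,.2575,6.2,-16.9,-.7,130.6,-9.8,28.3,12.5]])
def E(a,t): return Ro.from_euler(a,t,degrees=True)
def fk(q,p,s=(-1,-1,-1)):
    h,L1,a1,L2,a2,L3,a3,a0=p
    R=E('z',s[0]*q[0]);x=R.apply([a0,0,h]);R=R*E('y',q[1])*E('z',s[1]*q[2]);x=x+R.apply([a1,0,L1])
    R=R*E('y',q[3])*E('z',s[2]*q[4]);x=x+R.apply([a2,0,L2]);R=R*E('y',q[5]);x=x+R.apply([a3,0,L3]);return x,R.as_matrix()[:,2]
def fit():
    import itertools;b=None
    for s in itertools.product([-1],[1,-1],[1,-1]):
        f=least_squares(lambda p:np.concatenate([fk(d[3:],p,s)[0]-d[:3] for d in D]),[.3,.35,0,.35,0,.2,0,0])
        if b is None or f.cost<b[0].cost: b=(f,s)
    return b
lo=np.array([-163,-17.2,-79,3.4,-89,5.6]);hi=np.array([163,119,71,140.2,269,117.5])
def ik(t,tilt,p,s,q0):
    z=np.array([np.sin(np.radians(tilt)),0,-np.cos(np.radians(tilt))])
    def e(q):
        x,zz=fk(q,p,s);return np.r_[(x-t)*10,zz-z,(q-q0)*1e-5]
    f=least_squares(e,np.clip(q0,lo+1,hi-1),bounds=(lo,hi));x,zz=fk(f.x,p,s)
    return f.x,np.linalg.norm(x-t),np.degrees(np.arccos(min(1,zz@z)))
E
python3 - <<'E'
from k import *
f,s=fit();print(s,f.x.round(4),"rms mm",(abs(f.fun).max()*1000).round(1))
for tau in (40,45,50,55,60):
    ph=np.radians(90-tau);M=np.array([.636,.0225])+.009*np.array([np.sin(ph),np.cos(ph)]);T=M+.18*np.array([-np.cos(ph),np.sin(ph)])
    for q0 in ([6,-10,0,130,-5,20],[30,0,-30,130,20,20],[-25,5,30,130,-15,20]):
        q,e,a=ik(np.array([T[0],-.06,T[1]]),tau,f.x,s,np.array(q0,float));print(tau,T.round(3),q.round(0),"err",(e*1000).round(1),a.round(1))
E
```

```text
(-1, -1, -1) [ 0.2563  0.4651  0.0082  0.5379 -0.0056  0.2964 -0.0127 -0.0414] rms mm 27.8
40 [0.527 0.166] [  1.  -7.   7. 136. -21.  12.] err 0.0 0.0
40 [0.527 0.166] [ 19.  -7.  -9. 136. -32.  14.] err 0.0 0.0
40 [0.527 0.166] [-18.  -8.  24. 136.  -5.  11.] err 0.0 0.0
45 [0.515 0.156] [  1.  -8.   6. 140. -53.   6.] err 0.0 0.0
45 [0.515 0.156] [  1.  -8.   6. 140. -53.   6.] err 0.0 0.0
45 [0.515 0.156] [  1.  -8.   6. 140. -53.   6.] err 0.0 0.0
50 [0.504 0.145] [ 16.  -7.  -5. 140. -78.  11.] err 5.3 5.0
50 [0.504 0.145] [ 16.  -7.  -5. 140. -78.  11.] err 5.3 5.0
50 [0.504 0.145] [ 16.  -7.  -5. 140. -78.  11.] err 5.3 5.0
55 [0.494 0.133] [ 17.  -6.  -3. 140. -80.  15.] err 10.3 11.4
55 [0.494 0.133] [ 17.  -6.  -3. 140. -80.  15.] err 10.3 11.4
55 [0.494 0.133] [ 17.  -6.  -3. 140. -80.  15.] err 10.3 11.4
60 [0.485 0.12 ] [ 19.  -4.  -1. 140. -85.  22.] err 14.1 17.6
60 [0.485 0.12 ] [ 19.  -4.  -1. 140. -85.  22.] err 14.1 17.6
60 [0.485 0.12 ] [ 19.  -4.  -1. 140. -85.  22.] err 14.1 17.6
```

```bash
cat >> h.py <<'E'
def tcpslab(C,phi,D=.18):
    "TCP (x,z) for the slab gripped, its lower cream corner at C, phi degrees above level"
    f=np.radians(phi);return np.array(C)+.009*np.array([np.sin(f),np.cos(f)])+D*np.array([-np.cos(f),np.sin(f)])
E
python3 - <<'E'
from h import *
for C in ((.632,.05),(.634,.025)):
    a=tcpslab(C,50);go((a[0],-.06,a[1]),Rt(40,90,-.6))
E
```

```text
tcp [ 0.5159 -0.0524  0.2575] [141.4  -1.   90.4] F [-0.3  3.9 -3.9] clk 11.45 q [  6.2 -16.9  -0.7 130.6  -9.8  28.3  12.5]
lin [-0.0087 -0.0341  0.0543] dr [-1.4  -1.39  0.13] target tcp [ 0.5232 -0.06    0.1937]
tcp [ 0.5159 -0.0524  0.2575] [141.4  -1.   90.4] F [-0.3  3.9 -3.9] clk 11.45 q [  6.2 -16.9  -0.7 130.6  -9.8  28.3  12.5]
lin [-0.0092 -0.0481  0.075 ] dr [-1.4  -1.39  0.13] target tcp [ 0.5252 -0.06    0.1687]
```

{"method": "servo_tool", "body": {"linear": [[-0.004,-0.01,0.015],[-0.008,-0.02,0.03],[-0.008,-0.02,0.03]], "dr": [[0,-0.7,0],[0,-1.4,0],[0,-1.4,0]]}}

```text
clock: 11.75
tool_pos: [0.5242, -0.0634, 0.2245]
eef_rot: [141.4, 0.1, 89.1]
force: [-0.1, 0.4, -3.8]
gripper_width: 0.206
grasp_force: 30.0
```

```bash
python3 - <<'E'
from h import *
for C in ((.632,.05),(.634,.025)):
    a=tcpslab(C,50);go((a[0],-.06,a[1]),Rt(40,90,-.6))
E
```

```text
tcp [ 0.5242 -0.0634  0.2245] [1.414e+02 1.000e-01 8.910e+01] F [-0.1  0.4 -3.8] clk 11.75 q [  7.5 -13.3  -1.7 132.   -8.5  23.   11.5]
lin [ 0.0034 -0.0201  0.0234] dr [-1.41  0.29 -0.13] target tcp [ 0.5232 -0.06    0.1937]
tcp [ 0.5242 -0.0634  0.2245] [1.414e+02 1.000e-01 8.910e+01] F [-0.1  0.4 -3.8] clk 11.75 q [  7.5 -13.3  -1.7 132.   -8.5  23.   11.5]
lin [ 0.0035 -0.0341  0.0442] dr [-1.41  0.29 -0.13] target tcp [ 0.5252 -0.06    0.1687]
```

{"method": "servo_tool", "body": {"linear": [[0.001,-0.007,0.008],[0.002,-0.014,0.016],[0.003,-0.02,0.023],[0.003,-0.025,0.03],[0.003,-0.028,0.035],[0.003,-0.031,0.04],[0.003,-0.034,0.044],[0.003,-0.034,0.044]], "dr": [[0,0.1,0],[0,0.2,0],[0,0.3,0],[0,0.3,0],[0,0.3,0],[-0.5,0.3,0],[-1,0.3,0],[-1.4,0.3,0]]}}

```text
clock: 12.55
tool_pos: [0.5281, -0.0601, 0.172]
eef_rot: [139.6, -0.1, 89.4]
force: [0.7, 0.1, -4.0]
gripper_width: 0.207
grasp_force: 30.0
```

```bash
python3 - <<'E'
from h import *
go((.5252,-.06,.1687),Rt(40,90,-.6))
im,d,X=pts("top");save("t3",cv2.resize(im[110:265,225:375],None,fx=3.5,fy=3.5,interpolation=cv2.INTER_CUBIC))
# amber face plane and its far edge
P,c,n=plane(X,np.array([.57,-.11,.04]),np.array([.66,-.01,.13]))
hsv=cv2.cvtColor(im,cv2.COLOR_RGB2HSV)
print(len(P),c.round(4),n.round(3),"phi",np.degrees(np.arccos(n[2])).round(1),P.min(0).round(3),P.max(0).round(3))
E
```

```text
tcp [ 0.5281 -0.0601  0.172 ] [ 1.396e+02 -1.000e-01  8.940e+01] F [ 0.7  0.1 -4. ] clk 12.55 q [  4.1  -8.5   1.3 136.  -13.7  12.5  17. ]
lin [ 0.0001 -0.0043  0.0007] dr [ 0.43 -0.03 -0.08] target tcp [ 0.5252 -0.06    0.1687]
434 [ 0.6293 -0.0525  0.0693] [ 0.762 -0.008  0.648] phi 49.6 [ 0.574 -0.11   0.04 ] [ 0.652 -0.01   0.13 ]
```

View pics/t3.png

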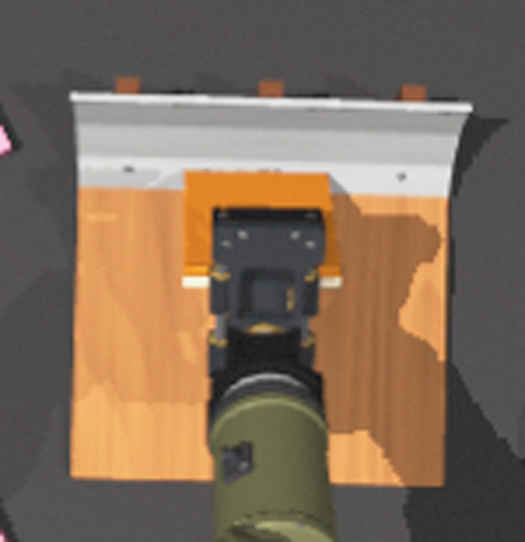

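Amber is now up and the slab is tilted 50° (185–340, 170–285). Next I touch its lower edge down at the foot.

{"method": "servo_tool", "body": {"linear": [[0,-0.001,0.0015],[0,-0.002,0.003],[0,-0.003,0.0045],[0,-0.004,0.006],[0,-0.004,0.006]], "dr": [[0,0,0],[0,0,0],[0,0,0],[0,0,0],[0,0,0]]}}

```text
clock: 13.1
tool_pos: [0.5297, -0.0601, 0.1663]
eef_rot: [139.5, -0.1, 89.4]
force: [-3.2, 0.4, 0.5]
gripper_width: 0.2
grasp_force: 30.0
```

{"method": "servo_tool", "body": {"linear": [[0,0,0],[0,0.001,0],[0,0.001,0]], "dr": [[0,0,0],[0,0,0],[0,0,0]], "fingers": -0.5}}

```text
clock: 13.4
tool_pos: [0.5307, -0.0603, 0.1672]
eef_rot: [139.4, -0.1, 89.3]
force: [-1.3, -0.8, -0.3]
gripper_width: 0.245
grasp_force: 0.8
```

{"method": "servo_tool", "body": {"linear": [[0,0.002,0],[0,0.003,0],[0,0.003,0]], "dr": [[0,0,0],[0,0,0],[0,0,0]], "fingers": -0.38}}

```text
clock: 13.7
tool_pos: [0.5328, -0.0603, 0.1689]
eef_rot: [139.5, -0.1, 89.3]
force: [-1.4, -0.1, -0.9]
gripper_width: 0.308
grasp_force: 0.8
```

```bash
cat >> h.py <<'E'
def amber(lo=(.54,-.11,.03),hi=(.655,-.01,.15)):
    im,d,X=pts("top");h=cv2.cvtColor(im,cv2.COLOR_RGB2HSV)
    X[~((h[...,0]>9)&(h[...,0]<24)&(h[...,1]>170))]=np.nan
    P,c,n=plane(X,np.array(lo),np.array(hi))
    print("amber",len(P),c.round(4),n.round(3),"phi",np.degrees(np.arctan2(n[0],n[2])).round(1),"lo",P.min(0).round(3),"hi",P.max(0).round(3));return im
E
python3 - <<'E'
from h import *
amber();s=r.get_state();print(s["tool_pos"],s["force"],s["grasp_force"])
E
```

```text
amber 373 [ 0.6247 -0.0479  0.0695] [ 0.765 -0.011  0.644] phi 49.9 lo [ 0.562 -0.11   0.034] hi [ 0.651 -0.01   0.141]
[ 0.53266269 -0.06033843  0.16869851] [-1.74221717e+00 -7.96404451e-04 -6.77342808e-01] 0.7713011093437672
```

{"method": "servo_tool", "body": {"linear": [[0,0.004,0],[0,0.005,0]], "dr": [[0,0,0],[0,0,0]], "fingers": -0.15}}

```text
clock: 13.95
tool_pos: [0.5369, -0.0604, 0.1724]
eef_rot: [139.4, -0.1, 89.4]
force: [-1.5, 0.1, -0.8]
gripper_width: 0.391
grasp_force: 0.7
```

{"method": "servo_tool", "body": {"linear": [[0,0.004,0],[0,0.005,0]], "dr": [[0,0,0],[0,0,0]], "fingers": 0.08}}

```text
clock: 14.15
tool_pos: [0.5408, -0.0604, 0.1757]
eef_rot: [139.4, -0.1, 89.4]
force: [-1.0, -0.3, -1.5]
gripper_width: 0.504
grasp_force: 0.7
```

{"method": "servo_tool", "body": {"linear": [[0,0.004,0],[0,0.005,0]], "dr": [[0,0,0],[0,0,0]], "fingers": 0.31}}

```text
clock: 14.35
tool_pos: [0.5445, -0.0604, 0.1789]
eef_rot: [139.4, -0.1, 89.4]
force: [-0.1, -0.6, -1.9]
gripper_width: 0.618
grasp_force: 0.6
```

{"method": "servo_tool", "body": {"linear": [[0,0.004,0],[0,0.005,0]], "dr": [[0,0,0],[0,0,0]], "fingers": 0.54}}

```text
clock: 14.55
tool_pos: [0.5483, -0.0605, 0.1821]
eef_rot: [139.4, -0.1, 89.4]
force: [-1.9, 0.4, -1.4]
gripper_width: 0.735
grasp_force: 0.6
```

{"method": "servo_tool", "body": {"linear": [[0,0.004,0],[0,0.005,0]], "dr": [[0,0,0],[0,0,0]], "fingers": 0.77}}

```text
clock: 14.75
tool_pos: [0.5521, -0.0605, 0.1854]
eef_rot: [139.4, -0.1, 89.4]
force: [-0.3, 1.2, -1.1]
gripper_width: 0.845
grasp_force: 0.6
```

{"method": "servo_tool", "body": {"linear": [[0,0.004,0],[0,0.005,0],[0,0.005,0]], "dr": [[0,0,0],[0,0,0],[0,0,0]], "fingers": 1.0}}

```text
clock: 15.05
tool_pos: [0.5556, -0.0605, 0.1883]
eef_rot: [139.5, -0.1, 89.4]
force: [-2.0, -0.4, -0.1]
gripper_width: 0.984
grasp_force: 0.6
```

```bash
python3 - <<'E'
from h import *
amber();s=r.get_state();print(s["tool_pos"],s["eef_rot"],s["force"],s["grasp_force"],s["joint_positions"].round())
E
```

```text
amber 355 [ 0.5913 -0.0471  0.11  ] [ 0.775 -0.021  0.631] phi 50.9 lo [ 0.562 -0.11   0.037] hi [ 0.65  -0.01   0.143]
[ 0.55543062 -0.06053719  0.18819899] [ 1.39488504e+02 -5.96730256e-02  8.93557144e+01] [-1.56023274 -0.27655833  0.13819155] 0.5867136642336845 [  5.  -6.   0. 132. -12.  14.  15.]
```

```bash
cat > tr.py <<'E'
from h import *
def tcp(phi,tau,d,C=(.6385,.0215),g=.043):
    f,t=np.radians([phi,tau]);z=np.array([np.sin(t),-np.cos(t)]);y=np.array([np.cos(t),np.sin(t)])
    E=np.array(C)+.14*np.array([-np.cos(f),np.sin(f)]);T=E-(.07-d)*z+g*y
    A=np.array([np.sin(f),np.cos(f)]);cl=(T+.07*z+g*y-C)@A-.018;low=(T+.07*z-(g+.015)*y)[1]-.02
    return T,cl,low
def plan(rows):
    s=r.get_state();R0=Ro.from_euler('xyz',s["eef_rot"],degrees=True);print(s["tool_pos"].round(4),s["force"].round(1),s["clock"])
    for ph,ta,d in rows:
        T,cl,low=tcp(ph,ta,d);X=Rt(ta,90,-.6);w=np.array([T[0],s["tool_pos"][1],T[1]])
        print(round(ph,1),ta,round(d,4),"lin",R0.inv().apply(w-s["tool_pos"]).round(4),"dr",(R0.inv()*X).as_rotvec(degrees=True).round(1)[0],"clear",(cl*1e3).round(),"low",(low*1e3).round(1))
E
python3 - <<'E'
from tr import *
k=np.linspace(0,1,13)
plan([(50.5-24*a,40-6*a,.03-.012*a) for a in k])
plan([(26.5-23*a,34-16*a,.018-.015*a) for a in k])
E
```

```text
[ 0.5554 -0.0605  0.1882] [-1.6 -0.3  0.1] 15.1
50.5 40.0 0.03 lin [0.     0.0007 0.0011] dr 0.5 clear 68.0 low 76.9
48.5 39.5 0.029 lin [-0.     -0.0038  0.0005] dr 1.0 clear 67.0 low 74.4
46.5 39.0 0.028 lin [-0.0001 -0.0083  0.    ] dr 1.5 clear 66.0 low 71.9
44.5 38.5 0.027 lin [-0.0001 -0.0128 -0.0002] dr 2.0 clear 64.0 low 69.2
42.5 38.0 0.026 lin [-0.0002 -0.0173 -0.0003] dr 2.5 clear 63.0 low 66.4
40.5 37.5 0.025 lin [-0.0002 -0.0217 -0.0003] dr 3.0 clear 61.0 low 63.5
38.5 37.0 0.024 lin [-0.0002 -0.0261 -0.    ] dr 3.5 clear 59.0 low 60.5
36.5 36.5 0.023 lin [-0.0003 -0.0304  0.0004] dr 4.0 clear 58.0 low 57.4
34.5 36.0 0.022 lin [-0.0003 -0.0347  0.001 ] dr 4.5 clear 56.0 low 54.2
32.5 35.5 0.021 lin [-0.0003 -0.0389  0.0018] dr 5.0 clear 54.0 low 50.9
30.5 35.0 0.02 lin [-0.0004 -0.0431  0.0027] dr 5.5 clear 52.0 low 47.6
28.5 34.5 0.019 lin [-0.0004 -0.0472  0.0038] dr 6.0 clear 50.0 low 44.1
26.5 34.0 0.018 lin [-0.0004 -0.0512  0.005 ] dr 6.5 clear 48.0 low 40.7
[ 0.5554 -0.0605  0.1882] [-1.6 -0.3  0.1] 15.1
26.5 34.0 0.018 lin [-0.0004 -0.0512  0.005 ] dr 6.5 clear 4
[... 312 characters left out ...]
27  0.0133] dr 11.8 clear 37.0 low 28.1
16.9 27.333333333333336 0.0118 lin [-0.0005 -0.0654  0.0158] dr 13.2 clear 34.0 low 24.9
15.0 26.0 0.0105 lin [-0.0005 -0.0679  0.0185] dr 14.5 clear 30.0 low 21.7
13.1 24.666666666666668 0.0092 lin [-0.0005 -0.0703  0.0213] dr 15.8 clear 27.0 low 18.5
11.2 23.333333333333336 0.008 lin [-0.0005 -0.0725  0.0243] dr 17.2 clear 24.0 low 15.3
9.2 22.0 0.0067 lin [-0.0005 -0.0747  0.0275] dr 18.5 clear 21.0 low 12.1
7.3 20.666666666666668 0.0055 lin [-0.0005 -0.0767  0.0308] dr 19.8 clear 18.0 low 8.9
5.4 19.333333333333336 0.0042 lin [-0.0005 -0.0787  0.0343] dr 21.2 clear 14.0 low 5.7
3.5 18.0 0.003 lin [-0.0005 -0.0804  0.038 ] dr 22.5 clear 11.0 low 2.6
```

{"method": "servo_tool", "body": {"linear": [[0,-0.004,0.0005],[0,-0.0083,0],[0,-0.0128,0],[0,-0.0173,0],[0,-0.0217,0],[0,-0.0261,0],[0,-0.0304,0.0005],[0,-0.0347,0.001],[0,-0.0389,0.002],[0,-0.0431,0.003],[0,-0.0472,0.004],[0,-0.0512,0.005]], "dr": [[1,0,0],[1.5,0,0],[2,0,0],[2.5,0,0],[3,0,0],[3.5,0,0],[4,0,0],[4.5,0,0],[5,0,0],[5.5,0,0],[6,0,0],[6.5,0,0]]}}

```text
clock: 16.3
tool_pos: [0.5194, -0.0601, 0.1506]
eef_rot: [146.1, -0.1, 89.4]
force: [-0.5, -0.4, -2.1]
gripper_width: 0.999
grasp_force: 0.7
```

```bash
python3 - <<'E'
from tr import *
amber()
k=np.linspace(0,1,13)[::2]
plan([(26.5-23*a,34-16*a,.018-.015*a) for a in k])
E
```

```text
amber 560 [ 0.6019 -0.0525  0.0592] [ 0.438 -0.006  0.899] phi 26.0 lo [ 0.541 -0.11   0.035] hi [ 0.645 -0.01   0.092]
[ 0.5189 -0.06    0.15  ] [-0.6 -0.7 -2.2] 16.35
26.5 34.0 0.018 lin [ 0.      0.0014 -0.0004] dr -0.1 clear 48.0 low 40.7
22.7 31.333333333333332 0.0155 lin [-0.     -0.0041  0.004 ] dr 2.5 clear 42.0 low 34.4
18.8 28.666666666666668 0.013 lin [-0.     -0.0091  0.0091] dr 5.2 clear 37.0 low 28.1
15.0 26.0 0.0105 lin [-0.0001 -0.0136  0.0149] dr 7.9 clear 30.0 low 21.7
11.2 23.333333333333336 0.008 lin [-0.0001 -0.0176  0.0212] dr 10.5 clear 24.0 low 15.3
7.3 20.666666666666668 0.0055 lin [-0.0001 -0.021   0.0282] dr 13.2 clear 18.0 low 8.9
3.5 18.0 0.003 lin [-0.     -0.0239  0.0357] dr 15.9 clear 11.0 low 2.6
```

Tracking is good: measured 26.0° against 26.5° planned. Continuing.

{"method": "servo_tool", "body": {"linear": [[0,-0.002,0.002],[0,-0.0043,0.004],[0,-0.0068,0.0065],[0,-0.0093,0.009],[0,-0.0115,0.012],[0,-0.0138,0.0149],[0,-0.0158,0.018],[0,-0.0178,0.0212],[0,-0.0195,0.0247],[0,-0.0212,0.0282]], "dr": [[1.2,0,0],[2.5,0,0],[3.8,0,0],[5.2,0,0],[6.5,0,0],[7.9,0,0],[9.2,0,0],[10.5,0,0],[11.9,0,0],[13.2,0,0]]}}

```text
clock: 17.35
tool_pos: [0.5178, -0.06, 0.1153]
eef_rot: [159.3, -0.1, 89.4]
force: [-1.6, 0.4, -0.8]
gripper_width: 1.004
grasp_force: 0.9
```

```bash
python3 - <<'E'
from tr import *
amber((.54,-.11,.03),(.645,-.01,.12))
plan([(7.3,20.7,.0055),(5.4,19.3,.004),(3.5,18,.003),(2.5,17,.002)])
E
```

```text
amber 498 [ 0.5939 -0.0549  0.0442] [ 0.123 -0.001  0.992] phi 7.1 lo [ 0.542 -0.11   0.036] hi [ 0.642 -0.011  0.053]
[ 0.518  -0.0599  0.115 ] [-1.4  0.7 -1.3] 17.4
7.3 20.7 0.0055 lin [-0.     -0.0009 -0.0002] dr -0.1 clear 18.0 low 8.8
5.4 19.3 0.004 lin [-0.     -0.0014  0.0035] dr 1.3 clear 14.0 low 5.9
3.5 18 0.003 lin [ 0.     -0.0019  0.0078] dr 2.6 clear 11.0 low 2.6
2.5 17 0.002 lin [ 0.     -0.0017  0.0098] dr 3.6 clear 9.0 low 1.3
```

{"method": "servo_tool", "body": {"linear": [[0,-0.0013,0.002],[0,-0.0014,0.0035],[0,-0.0017,0.0057],[0,-0.0019,0.0078],[0,-0.0017,0.0095],[0,-0.0017,0.011],[0,-0.0017,0.011]], "dr": [[0.6,0,0],[1.3,0,0],[2,0,0],[2.6,0,0],[3.6,0,0],[3.8,0,0],[3.8,0,0]]}}

```text
clock: 18.1
tool_pos: [0.5206, -0.06, 0.1049]
eef_rot: [163.0, -0.1, 89.4]
force: [-0.1, -0.6, -0.9]
gripper_width: 0.998
grasp_force: 0.0
```

```bash
python3 - <<'E'
from tr import *
amber((.51,-.11,.03),(.645,-.01,.12))
plan([(2.5,17,.002),(1.5,17,0.0)])
E
```

```text
amber 464 [ 0.5831 -0.0508  0.0384] [ 0.006 -0.003  1.   ] phi 0.3 lo [ 0.513 -0.108  0.035] hi [ 0.639 -0.011  0.042]
[ 0.5205 -0.06    0.105 ] [-0.1 -0.5  0.3] 18.15
2.5 17 0.002 lin [-0.     -0.0005 -0.0004] dr 0.0 clear 9.0 low 1.3
1.5 17 0.0 lin [-0.     -0.0013 -0.0001] dr 0.0 clear 9.0 low 0.8
```

The slab lies flat (0.3°) with its amber side up. I'll back off and check how snug and square it is.

{"method": "servo_tool", "body": {"linear": [[0,-0.002,0],[0,-0.004,-0.005],[0,-0.004,-0.04],[0,-0.004,-0.09],[0,-0.004,-0.13],[0,-0.03,-0.15],[0,-0.07,-0.16],[0,-0.07,-0.16]], "dr": [[0,0,0],[0,0,0],[0,0,0],[0,0,0],[4,0,0],[8,0,0],[14,0,0],[17,0,0]]}}

```text
clock: 18.95
tool_pos: [0.4033, -0.0591, 0.2384]
eef_rot: [-179.8, -0.0, 89.3]
force: [0.1, 0.1, -0.1]
gripper_width: 1.001
grasp_force: 0.0
```

```bash
cat > meas.py <<'E'
from h import *
im,d,X=pts("top");h=cv2.cvtColor(im,cv2.COLOR_RGB2HSV);Z=X[...,2]
save("t%d"%int(r.get_state()["clock"]*10),cv2.resize(im[110:265,225:375],None,fx=3.5,fy=3.5,interpolation=cv2.INTER_CUBIC))
reg=(X[...,0]>.47)&(X[...,0]<.655)&(abs(X[...,1]+.06)<.09)
m=reg&(Z>.030)&(Z<.045)&(h[...,1]>150)
m=cv2.morphologyEx(m.astype(np.uint8),cv2.MORPH_OPEN,np.ones((3,3)))>0
P=X[m];print(len(P),"z",np.percentile(P[:,2],[2,50,98]).round(4),"rect",cv2.minAreaRect((P[:,:2]*1000).astype(np.float32)),"x",np.percentile(P[:,0],[.5,99.5]).round(4))
go((.45,-.06,.2),Rt(0))
E
python3 meas.py; ls pics
```

```text
1841 z [0.0332 0.0382 0.043 ] rect ((571.5255126953125, -61.13961410522461), (115.23348236083984, 137.13706970214844), 88.62104797363281) x [0.507  0.6389]
tcp [ 0.4059 -0.059   0.2383] [-179.9   -0.    89.3] F [ 2.6 -0.4 -0.7] clk 19.0 q [  6.9  -8.9  -2.1 118.7  -0.4  70.2   4.3]
lin [-0.0006  0.0442  0.0382] dr [-6.000e-02 -1.200e-01 -9.006e+01] target tcp [ 0.45 -0.06  0.2 ]
crop.png
g.png
scene.png
t190.png
t3.png
top.png
top2.png
w1.png
```

View pics/t190.png

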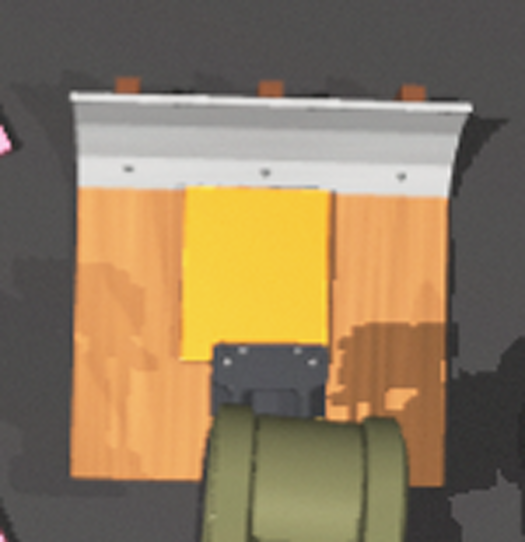

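Amber is up with the far edge at the foot (row 186), but there is about 0.8° of yaw left. I'll square it with a gentle two-finger push at the near edge.

{"method": "servo_tool", "body": {"linear": [[0,0.03,0],[0,0.06,0],[0,0.069,0.01],[0,0.069,0.02],[0,0.069,0.03],[0,0.069,0.04],[0,0.069,0.05],[0,0.069,0.06],[0,0.069,0.07],[0,0.069,0.08],[0,0.069,0.08],[0,0.069,0.08]], "dr": [[0,0,-8.5],[0,0,-17],[0,0,-25.5],[0,0,-34],[0,0,-42.5],[0,0,-51],[0,0,-59.5],[0,0,-68],[0,0,-76.5],[0,0,-85],[0,0,-90.1],[0,0,-90.1]], "fingers": 0.4}}

```text
clock: 20.2
tool_pos: [0.4753, -0.0596, 0.1572]
eef_rot: [179.9, 0.0, 179.5]
force: [0.5, 0.1, -0.2]
gripper_width: 0.7
grasp_force: 0.0
```

```bash
python3 - <<'E'
from h import *
go((.480,-.060,.0265),Rt(0),.07);go((.4915,-.060,.0265),Rt(0),.07)
E
```

```text
tcp [ 0.4753 -0.0596  0.1572] [179.9   0.  179.5] F [ 0.5  0.1 -0.2] clk 20.2 q [ 6.400e+00  4.500e+00 -2.500e+00  1.159e+02  1.000e-01  5.960e+01
  9.330e+01]
lin [-0.0046 -0.0004  0.0607] dr [0.06 0.03 0.06] target tcp [ 0.48   -0.06    0.0965]
tcp [ 0.4753 -0.0596  0.1572] [179.9   0.  179.5] F [ 0.5  0.1 -0.2] clk 20.2 q [ 6.400e+00  4.500e+00 -2.500e+00  1.159e+02  1.000e-01  5.960e+01
  9.330e+01]
lin [-0.0161 -0.0003  0.0608] dr [0.06 0.03 0.06] target tcp [ 0.4915 -0.06    0.0965]
```

{"method": "servo_tool", "body": {"linear": [[0,0,0.03],[0,0,0.05],[0,0,0.061],[-0.004,0,0.061],[-0.008,0,0.061],[-0.011,0,0.061],[-0.013,0,0.061],[-0.013,0,0.061]], "dr": [[0,0,0],[0,0,0],[0,0,0],[0,0,0],[0,0,0],[0,0,0],[0,0,0],[0,0,0]]}}

```text
clock: 21.0
tool_pos: [0.4885, -0.0598, 0.0968]
eef_rot: [179.9, -0.0, 179.4]
force: [-1.2, -0.1, 0.4]
gripper_width: 0.697
grasp_force: 0.9
```

{"method": "servo_tool", "body": {"linear": [[-0.001,0,0],[-0.002,0,0],[-0.002,0,0]], "dr": [[0,0,0],[0,0,0],[0,0,0]]}}

```text
clock: 21.3
tool_pos: [0.4899, -0.0598, 0.0963]
eef_rot: [179.9, -0.1, 179.4]
force: [-4.3, 0.0, 2.1]
gripper_width: 0.701
grasp_force: 2.2
```

{"method": "servo_tool", "body": {"linear": [[-0.001,0,0],[-0.0015,0,0],[-0.0015,0,0]], "dr": [[0,0,0],[0,0,0],[0,0,0]]}}

```text
clock: 21.6
tool_pos: [0.492, -0.0596, 0.0963]
eef_rot: [179.9, 0.0, 179.5]
force: [-3.6, -0.4, 1.0]
gripper_width: 0.703
grasp_force: 1.7
```

```bash
python3 meas.py; python3 - <<'E'
from h import *
amber((.505,-.11,.03),(.66,-.01,.06))
E
```

```text
935 z [0.0355 0.0405 0.0444] rect ((591.2411499023438, -60.85126876831055), (101.56450653076172, 112.0580062866211), 0.28002169728279114) x [0.5431 0.6415]
tcp [ 0.492  -0.0597  0.0963] [179.9   0.  179.5] F [-2.1 -0.2  0.2] clk 21.65 q [  6.2  11.   -2.5 116.6   0.5  52.4  92.9]
lin [ 0.042  -0.0006 -0.1037] dr [0.06 0.01 0.06] target tcp [ 0.45 -0.06  0.2 ]
amber 489 [ 0.6093 -0.0646  0.0407] [-0.02  -0.002  1.   ] phi -1.2 lo [ 0.54  -0.108  0.037] hi [ 0.641 -0.011  0.044]
```

{"method": "servo_tool", "body": {"linear": [[0.003,0,0],[0.008,0,0],[0.008,0,-0.04],[0,0,-0.06],[-0.05,0,-0.06],[-0.1,0,-0.06],[-0.115,0,-0.045],[-0.115,0,-0.03],[-0.115,0,-0.022],[-0.115,0,-0.022]], "dr": [[0,0,0],[0,0,0],[0,0,0],[0,0,0],[0,0,0],[0,0,0],[0,0,0],[0,0,0],[0,0,0],[0,0,0]]}}

```text
clock: 22.7
tool_pos: [0.6047, -0.0608, 0.1165]
eef_rot: [179.9, -0.2, 179.5]
force: [-1.3, 0.2, -0.6]
gripper_width: 0.698
grasp_force: 0.0
```

{"method": "servo_tool", "body": {"linear": [[0,0,0.002],[0,0,0.004],[0,0,0.006],[0,0,0.006]], "dr": [[0,0,0],[0,0,0],[0,0,0],[0,0,0]]}}

```text
clock: 23.1
tool_pos: [0.6068, -0.0608, 0.1127]
eef_rot: [179.9, 0.0, 179.5]
force: [0.4, 0.8, -0.1]
gripper_width: 0.698
grasp_force: 0.0
```

{"method": "servo_tool", "body": {"linear": [[0,0,0.001],[0,0,0.002],[0,0,0.002]], "dr": [[0,0,0],[0,0,0],[0,0,0]]}}

```text
clock: 23.4
tool_pos: [0.6069, -0.0608, 0.1103]
eef_rot: [179.9, -0.0, 179.5]
force: [-0.8, -1.0, 0.3]
gripper_width: 0.702
grasp_force: 0.0
```

{"method": "servo_tool", "body": {"linear": [[0,0,0.001],[0,0,0.0015],[0,0,0.0015]], "dr": [[0,0,0],[0,0,0],[0,0,0]]}}

```text
clock: 23.7
tool_pos: [0.6069, -0.0608, 0.1088]
eef_rot: [179.9, -0.0, 179.5]
force: [0.1, 0.4, -0.3]
gripper_width: 0.701
grasp_force: 0.0
```

No contact at 38.8 mm, so the slab seems to have settled back by itself. I'll lift clear and measure.

{"method": "servo_tool", "body": {"linear": [[0,0,-0.04],[0,0,-0.09],[0,0,-0.13],[0.05,0,-0.16],[0.1,0,-0.17],[0.15,0,-0.17],[0.17,-0.04,-0.17],[0.17,-0.09,-0.17],[0.17,-0.14,-0.17],[0.17,-0.18,-0.17],[0.17,-0.2,-0.17],[0.17,-0.2,-0.17]], "dr": [[0,0,0],[0,0,0],[0,0,0],[0,0,0],[0,0,0],[0,0,0],[0,0,0],[0,0,0],[0,0,0],[0,0,0],[0,0,0],[0,0,0]]}}

```text
clock: 24.9
tool_pos: [0.4339, -0.2629, 0.2788]
eef_rot: [-180.0, -0.0, 179.1]
force: [0.4, 0.3, -0.9]
gripper_width: 0.699
grasp_force: 0.0
```

```bash
python3 meas.py; python3 - <<'E'
from h import *
im=amber((.505,-.115,.03),(.66,-.01,.06))
im,d,X=pts("top");hsv=cv2.cvtColor(im,cv2.COLOR_RGB2HSV)
# board: wood/steel boundary each side of the slab, same camera
for u in (255,262,268,328,335,345):
    col=hsv[150:185,u,1].astype(int);v=150+np.argmax(col>100);print("foot",u,v,X[v,u].round(4),end=" ")
m=(X[...,2]>.015)&(X[...,2]<.024)&(hsv[...,1]>80)&(abs(X[...,0]-.52)<.13)&(abs(X[...,1]+.068)<.17)
print("\nwood",cv2.minAreaRect((X[m][:,:2]*1000).astype(np.float32)))
E
ls pics
```

```text
2031 z [0.0332 0.0381 0.0431] rect ((571.0127563476562, -60.83095169067383), (114.9756088256836, 139.4746856689453), 88.46630096435547) x [0.5016 0.639 ]
tcp [ 0.4346 -0.2604  0.2786] [179.9  -0.  179.3] F [0.2 0.7 0.1] clk 24.95 q [ 17.4   1.2  10.8 104.6  -0.3  74.3 117.5]
lin [-0.0129  0.2005  0.0789] dr [ 0.07 -0.02 -0.12] target tcp [ 0.45 -0.06  0.2 ]
amber 1372 [ 0.5713 -0.062   0.0381] [-0.002 -0.003  1.   ] phi -0.1 lo [ 0.507 -0.114  0.035] hi [ 0.639 -0.011  0.041]
foot 255 164 [0.6417 0.0572 0.0191] foot 262 164 [0.6412 0.0373 0.0221] foot 268 164 [0.6419 0.0204 0.0182] foot 328 166 [ 0.6365 -0.1499  0.0181] foot 335 166 [ 0.6358 -0.1693  0.023 ] foot 345 167 [ 0.6342 -0.1988  0.0159] 
wood ((523.4944458007812, -66.31353759765625), (300.92864990234375, 234.62710571289062), 88.4551773071289)
crop.png
g.png
scene.png
t190.png
t216.png
t249.png
t3.png
top.png
top2.png
w1.png
```

View pics/t249.png

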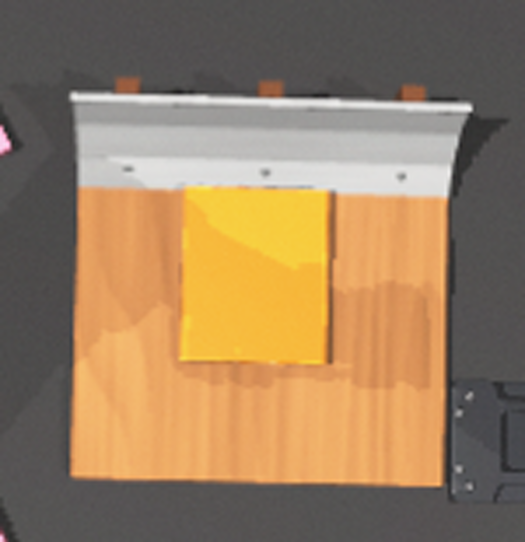

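The slab (182–330, 187–362) is amber side up and flat. Its far edge is on the foot line and parallel to the board (slab -1.5°, board -1.5°), and the gripper is clear.

```bash
python3 -c "
from rig import r
print(r.hand_in())"
```

```text
the job is handed in; nothing more can be done
None
```

The slab is turned amber side up and lies flat and square, against the foot of the steel back to within about 2 mm (the camera's accuracy); it was lowered on a finger except for the last few millimetres, where it slipped off the tip, and the job is handed in at about 25 s.

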